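Put a prosthesis battery pack on charge

ROBOT

A 6-joint arm with a two-finger parallel gripper is mounted at the origin on the work surface. World frame = base frame: x ahead of the robot, y to its left, z up, the work surface at z = 0. Lengths are in m, angles in rad, forces in N, time in s.
With the tool pointing down it reaches from about 0.375 to 0.9 m from the base axis. Payload 3.1 kg.
Tool frame: the origin (TCP) lies between the finger pads; the fingertips stand 8 mm ahead of it and the grasp point (between the pads) lies 11 mm behind it; z points along the fingers, y is the line along which they close (so a half turn about z gives the same grasp; the last joint's range is limited). The gripper opens to 85 mm and grips with 20 to 120 N. Pads are 22 mm wide; open, the fingers measure 114 mm over their backs; the gripper's body (76 mm by 85 mm) begins 54 mm behind the grasp point. The pads swing forward as they close: fully open they stand 13 mm farther back than shut.
Start: joints at [-1.446, 0.527, 1.433, -0, 1.181, -0.178], TCP at [0.187, -0.596, 0.239] pointing down, gripper open.
Joint ranges: [-3.08, 3.08], [-0.75, 2.2], [0.22, 2.44], [-1.43, 4.57], [0, 2.65], [-2.85, 2.85]. Speed limits (rad/s): [2.79, 2.79, 3.14, 3.14, 3.14, 3.14].

INTERFACE

Orientations are given as a unit quaternion [x, y, z, w].
In Python, from station import readout, cams, sign_off gives the robot as it stands.
- The arm moves only by the tool send_rows, never from a script. Its argument "commands" is text: rows parted by semicolons, each of 5 numbers parted by spaces: the finger opening in mm, from 0 to 85.4, then the shift along the tool's x, y, z each as a share of 0.02 m, from -1 to 1, then the turn about the tool's z as a share of 4 degrees, from -1 to 1. In form: grip dx dy dz spin; .... A call has 1 to 20 rows; each row shifts and turns the commanded pose from where the row before left it, along the tool's axes as they then stand; what a row does not reach is not made up. A row lasts 1/12 s, in which the tool goes at most 41.7 mm and 7.16 degrees, less where a joint would pass 70% of its speed; a pose out of reach is approached as far as the arm can. A call with a number of a shift or a turn outside -1 to 1 is refused whole. A call with a gripper value outside its range is refused whole. The fingers move at their own pace and stop on an object; "grip_force" is the grip in N (left out, the last holds). Time passes only in rows, so rows that do not move let the fingers close. It gives the time, the measured TCP pose, the force, the opening and the grip force at its end, in the units of the state.
- readout.sense(): the state, without advancing time (a new reading comes with each control period).
- cams.snapshot(name): name is "side" or "top" or "wrist"; returns a dict with "pixels" (420x560x3 uint8, red, green, blue), "intrinsics" (3x3 intrinsics, pixels), "eye" and "rotation" of the camera in the world. Camera axes: x right, y down, z forward; pixel columns grow to the right and rows downward; lengths in m; the calibration is good to about 2 mm. A picture is of the moment at which its call begins. There is no depth.
- sign_off(): hands the job in; it is judged then, once.
The state is a dict: "t": time; "q": joint angles; "qd": joint speeds; "tau": joint torques, N m; "tcp_pos": TCP position; "tool_rot": TCP orientation; "force": force on the tool from outside, world axes, zero at the start; "ft_torque": the same for the moment, N m; "finger_gap": opening from 0.0 (shut) to 1.0 (fully open); "gripper_force": force on a finger pad.
Only numpy, scipy, OpenCV 4.12 (cv2) and the standard library are available. Lean on these libraries where they do the work, as an engineer would, in place of code of your own. Each camera call takes 0.05 s, during which the arm holds its last target. There are 200 camera calls.

TASK

Take the long battery pack out of the rack, lay it label side up and press it fully home, flush, in the charger's bay, contact nose to the nose end. Only then push the charger's selector knob in, turn it one click clockwise to the middle mark (one bar), no further, and let it spring back out. Leave the two short packs and the other things on the bench where they are.

Things in the scene. Friction and masses are not known exactly. Their poses are not given: they have to be found in the camera images.
- pack: Long battery pack: grey block 74 x 34 x 18 mm (its x, y, z), about 90 g; the two others are 54 mm long. Origin: centre of its underside. +z is the top face, with a pale label and three ribs near the -x end. From x = -37 to 25 mm it is 34 mm wide; the last 12 mm towards +x are the contact nose, 22 mm wide. It starts standing on a long edge (its y upright) in one of the rack's three slots.
- pack_nose (a point): Middle of the end face of the long pack's nose, 37 mm from the pack's middle along its +x, 9 mm above its underside; axes as the pack's. Brass contacts lie under the nose. The pack's lower edges are stepped in by 1.2 mm over 2 mm.
- rack: White battery rack, 90 x 154 mm (x, y), fixed. Origin: centre of its underside. Three slots along its x at y = -58, 0 and 58 mm, with floors 3 mm and thin walls 14 mm above the bench; a pack in a slot reaches 37 mm above the bench, 18 mm across, its nose to the rack's +x, its label facing the rack's -y. The bench between rack and charger (around x 0.49, y 0.065 m) is clear.
- short_pack_a: A short battery pack, like the long one but 54 mm long, standing on a long edge in a rack slot. Same axes; origin: centre of its underside. To be left alone.
- short_pack_b: The other short battery pack, 54 mm long, standing on a long edge in a rack slot. Same axes. To be left alone.
- charger: White bench charger, 150 x 190 x 52 mm (x, y, z), fixed to the bench, its flat deck 52 mm above the bench. Origin: centre of its underside. The bay lies on its left (+y) half, the selector on its right (-y) half, 100 mm apart.
- bay (a point): Centre of the bay's floor, 18 mm below the deck; axes as the charger's. The bay has the pack's outline with 1.25 mm clearance all round, narrowed at its +x end for the nose: the pack goes in only with its +x along the bay's +x. Notches for fingers, 36 mm long (bay x from -23 to 13 mm), reach 20 mm out from both long sides, down to the floor. A pack on the floor is flush with the deck.
- bay_catch (a point): Tip of the spring catch, a steel ball standing 3 mm out of the middle of the bay's -x end wall, 7 mm above its floor. It holds the pack's -x end up until the pack is pressed down past it (about 5 to 10 N; with the nose down in its place), and then keeps the pack pushed up to 1.3 mm towards +x. Both ends of the bay have a sloped lead-in, 3 mm.
- selector_grip (a point): Centre of the top of the round selector knob, 36 mm above the deck when out; sinks as it is pushed. Black fluted knob, 40 mm across, its side 27 mm high, standing 9 mm clear of the deck. Its x axis is the pointer: a white line on top and side. Raised marks on the deck 60 degrees apart: dot (off, where it starts), one bar (charge; straight along the charger's +x), two bars.
- selector (a joint): Turn of the knob, rad, clockwise from above: 0 at the dot (off), 1.047 at one bar (middle), 2.094 at two bars. With the knob out it is locked, with 0.05 rad of play, in each position; pushed in 5.5 mm or more it turns freely. Released within about 0.08 rad of a position it springs out and locks there.
- selector_push (a joint): How far the selector knob is pushed in, m: 0 out, 0.007 fully in. Return spring: 10 N to start, 16 N fully in.
- spool: Thread spool, 56 mm across, 70 mm high, standing. Origin: centre of its foot. Bystander.
- glue: White glue bottle, 42 mm across, 130 mm high, standing. Origin: centre of its foot. Bystander.
- tool_jar: Glass jar with scissors, 72 mm across, about 205 mm high with what it holds. Origin: centre of its foot. Bystander.
- screwdriver: Screwdriver, 170 mm long, lying along its x. Bystander.
- wrench: Wrench, 150 mm long, lying along its x. Bystander.
- rivet_dish: Small steel dish, 68 mm across, 22 mm high. Origin: centre of its foot. Bystander.
Mind the look-alikes: they are no part of the job. Leave any purple or turquoise look-alike of the pack alone.

How it is judged:
On the way, in this order (a step that is already met when the one before it is completed fails the run):
1. the long pack lies flush in the bay, label up, with the selector still off (z of pack in the frame of bay below 0.0025 m and horizontal distance between pack and bay below 0.005 m and angle between pack's own z axis and vertical below 0.06 rad and x of pack_nose in the frame of bay above 0.03 m and value of joint selector below 0.25 rad), for 0.3 s.
2. the selector stands at the middle mark, sprung out, with the pack still flush (value of joint selector between 0.93 and 1.16 rad and value of joint selector_push below 0.002 m and z of pack in the frame of bay below 0.0025 m), for 0.2 s.
At the end, for the whole second after the job is handed in: The long pack lies still in the bay, label up, nose at the nose end, underside within 2.5 mm of the floor, within 5 mm of the centre and 0.06 rad of level; the selector stands at the middle mark (0.93 to 1.16 rad), sprung out to within 2 mm (all of step 2 and horizontal distance between pack and bay below 0.005 m and angle between pack's own z axis and vertical below 0.06 rad and x of pack_nose in the frame of bay above 0.03 m and linear speed of pack below 0.01 m/s); the robot touches nothing.
It fails at once if the selector is turned away from off before the pack is home in the bay (value of joint selector above 0.4 rad and z of pack in the frame of bay above 0.006 m).
It fails at once if the selector is turned past the middle mark towards two bars (value of joint selector above 1.5 rad).
It fails at once if a short pack is moved more than 20 mm (distance of any of short_pack_a, short_pack_b from where it was at the start of the episode above 0.02 m).
It fails at once if another thing on the bench is moved more than 30 mm (distance of any of spool, glue, tool_jar, screwdriver, wrench, rivet_dish from where it was at the start of the episode above 0.03 m).
It also fails if it takes over 72 s, if anything falls off the work surface, if the arm or the gripper's body presses on something with over 40 N, if the wrist force passes 120 N, or if a joint passes its speed limit or range.

## Working session

There is one attempt and no reset: what is moved stays moved. The work goes in short steps, Python scripts to look and compute and a tool call to move; the robot and the scene stay as the last step left them, time stands still between calls to the robot, and variables do not carry over. Pictures are saved under pics/ and viewed, at most 14 in all, crops included, and the job is handed in when it is done.

Besides the shell and the picture viewer there is one more tool, called as a command line: name --argument value ..., lists and objects as JSON in quotes. send_rows: Moves the arm, as the interface text tells. Its arguments: {"type":"object","properties":{"commands":{"type":"string"},"grip_force":{"type":"number"}},"required":["commands"]}

```bash
mkdir -p pics; ls; cat > h.py <<'E'
import numpy as np, cv2
from station import readout, cams, sign_off
def snap(n,f=None):
    s=cams.snapshot(n)
    if f: cv2.imwrite('pics/'+f, cv2.cvtColor(s['pixels'],cv2.COLOR_RGB2BGR))
    return s
def ray(s,u,v):
    d=np.linalg.inv(np.array(s['intrinsics']))@[u,v,1.]
    return np.array(s['eye']),np.array(s['rotation'])@d
def plane(s,u,v,z):
    e,d=ray(s,u,v); return e+d*(z-e[2])/d[2]
def proj(s,p):
    c=np.array(s['rotation']).T@(np.array(p)-s['eye']); c=np.array(s['intrinsics'])@c; return c[:2]/c[2]
E
python3 - <<'E'
from h import *
import pickle
for n in('top','side'):
    s=snap(n,n+'0.png'); pickle.dump(s,open(n+'0.pkl','wb')); print(n,s['eye'],np.round(s['rotation'],3).tolist(),s['intrinsics'])
print(readout.sense())
E
```

```text
pics
top [0.43941694 0.01082627 1.02227573] [0.716, -0.696, 0.04, -0.023] [[401.03033206   0.         278.67985498]
 [  0.         401.03033206 205.83094146]
 [  0.           0.           1.        ]]
side [0.3615372  0.8103764  0.95429904] [-0.092, 0.924, -0.368, 0.045] [[446.24109392   0.         280.44253374]
 [  0.         446.24109392 211.17630042]
 [  0.           0.           1.        ]]
{'t': 0.1, 'q': array([-1.44548498e+00,  5.28381254e-01,  1.43380852e+00,  6.64229114e-06,
        1.18140231e+00, -1.78518038e-01]), 'qd': array([-6.48586596e-05, -1.80444065e-03, -2.48988412e-03,  1.88467686e-03,
       -4.24401052e-04,  7.37235433e-04]), 'tau': array([ 6.24060958e-04, -4.43303454e+01, -1.78586715e+01, -2.85099877e-04,
        3.84728221e-03, -1.15938022e-05]), 'tcp_pos': array([ 0.18692224, -0.59571615,  0.23841559]), 'tool_rot': array([ 9.88482835e-01,  1.51329724e-01,  2.96627526e-05, -9.99277712e-04]), 'force': array([-0.86974897,  0.47487937, -0.66760659]), 'ft_torque': array([ 0.0068208 , -0.01180331,  0.01017421]), 'gripper_force': 0.0, 'finger_gap': 0.9951557268918365}
```

```bash
python3 - <<'E'
s=open('h.py').read()
s=s.replace("    if f:","    from scipy.spatial.transform import Rotation as R\n    s['rotation']=R.from_quat(s['rotation']).as_matrix()\n    if f:")
open('h.py','w').write(s)
import pickle
from scipy.spatial.transform import Rotation as R
for n in('top','side'):
    d=pickle.load(open(n+'0.pkl','rb')); d['rotation']=R.from_quat(d['rotation']).as_matrix(); pickle.dump(d,open(n+'0.pkl','wb'))
E
```

```text
(no output)
```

View pics/top0.png

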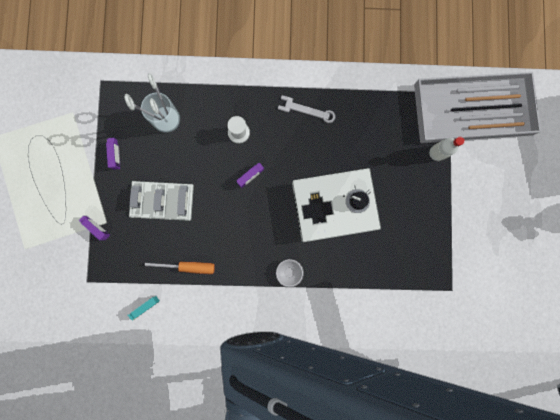

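View pics/side0.png

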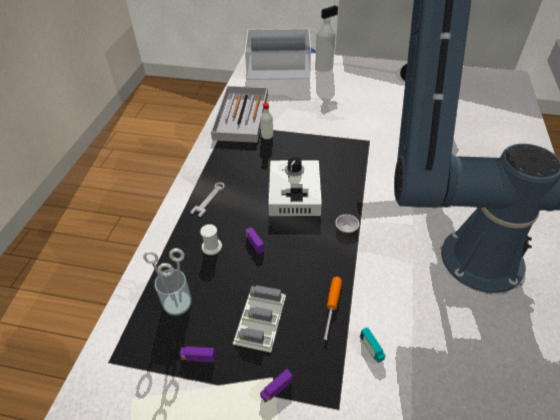

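```bash
python3 - <<'E'
from h import *
a=cv2.imread('pics/top0.png');b=cv2.imread('pics/side0.png')
r=lambda i,x,y,w,h,k:cv2.resize(i[y:y+h,x:x+w],None,fx=k,fy=k,interpolation=cv2.INTER_CUBIC)
c=np.zeros((600,800,3),np.uint8)
for im,(x,y) in((r(a,122,172,80,56,5),(0,0)),(r(a,286,162,100,84,4),(400,0)),(r(b,230,280,62,75,4),(0,300)),(r(b,262,150,66,70,4),(400,336-16))):
    h,w=im.shape[:2];h=min(h,600-y);c[y:y+h,x:x+w]=im[:h]
cv2.imwrite('pics/crop1.png',c)
E
```

```text
(no output)
```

View pics/crop1.png

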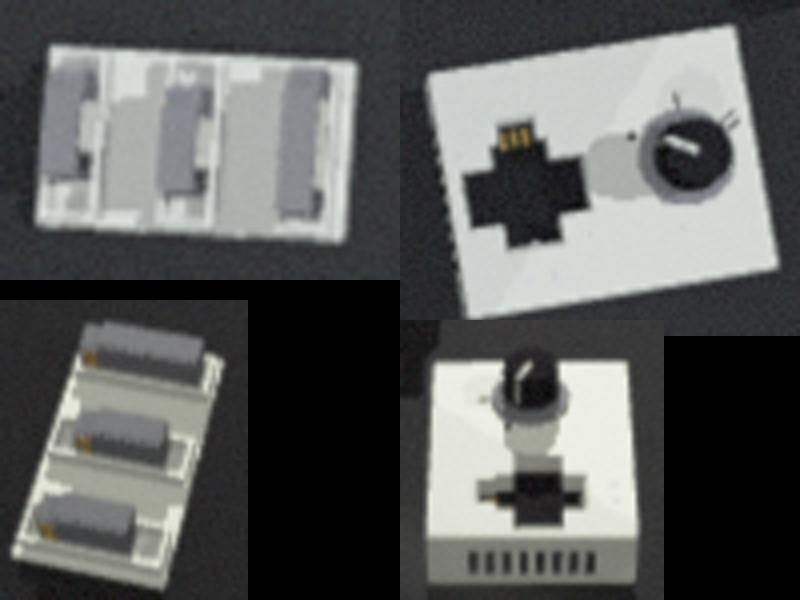

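```bash
python3 - <<'E'
from h import *
import pickle
s=pickle.load(open('top0.pkl','rb'));im=s['pixels'];hsv=cv2.cvtColor(im,cv2.COLOR_RGB2HSV)
def sub(x,y,w,h,m):
    o=np.zeros(m.shape,np.uint8);o[y:y+h,x:x+w]=m[y:y+h,x:x+w]*255;return o
def quad(m):
    c=max(cv2.findContours(m,0,2)[0],key=cv2.contourArea);h=cv2.convexHull(c)
    return cv2.minAreaRect(h),cv2.approxPolyDP(h,5,True)[:,0]
wh=(hsv[...,1]<60)&(hsv[...,2]>120)
for nm,b,z in(('charger',(280,155,115,95),.052),('rack',(115,165,90,65),.014)):
    r,q=quad(sub(*b,wh)); print(nm,r)
    P=np.array([plane(s,u+.0,v,z)[:2] for u,v in q]);print(q.tolist(),np.round(P,4).tolist())
    for i in range(len(P)):
        d=P[(i+1)%len(P)]-P[i];print(' edge',np.linalg.norm(d).round(4),np.degrees(np.arctan2(d[1],d[0])).round(1))
    print(' centre',P.mean(0))
# bay dark
dk=hsv[...,2]<70
m=sub(298,185,34,42,dk);print('bay',quad(m)[1].tolist())
# pack right
g=(hsv[...,2]>70)&(hsv[...,2]<150)&(hsv[...,1]>20)
print(hsv[200,176:192].tolist())
print(hsv[186:218,182].tolist())
E
```

```text
charger ((336.06756591796875, 204.40536499023438), (62.63600540161133, 79.56910705566406), 80.53767395019531)
[[368, 168], [380, 228], [303, 241], [293, 180]] [[0.6266, -0.2294], [0.4796, -0.2599], [0.443, -0.0729], [0.5909, -0.0451]]
 edge 0.1501 -168.3
 edge 0.1906 101.1
 edge 0.1505 10.6
 edge 0.1877 -79.0
 centre [ 0.53501435 -0.15181124]
rack ((160.9019317626953, 200.36326599121094), (62.59757614135742, 36.37071228027344), 3.012787342071533)
[[132, 181], [192, 184], [190, 219], [129, 216]] [[0.5815, 0.3579], [0.5786, 0.2075], [0.4901, 0.2083], [0.4932, 0.36]]
 edge 0.1504 -91.1
 edge 0.0885 179.4
 edge 0.1517 88.8
 edge 0.0883 -1.4
 centre [0.5358535  0.28343625]
bay [[320, 197], [330, 202], [331, 213], [314, 223], [302, 206]]
[[66, 7, 179], [75, 6, 169], [102, 8, 151], [114, 17, 148], [109, 14, 143], [107, 16, 147], [112, 19, 148], [108, 17, 147], [107, 12, 145], [53, 6, 173], [43, 10, 185], [60, 5, 186], [75, 8, 201], [80, 8, 201], [72, 6, 216], [66, 6, 207]]
[[102, 17, 146], [107, 16, 140], [113, 15, 139], [120, 13, 139], [107, 16, 146], [103, 16, 146], [108, 17, 146], [109, 14, 145], [110, 16, 147], [108, 17, 146], [116, 14, 145], [107, 16, 144], [101, 14, 146], [109, 14, 146], [112, 19, 148], [107, 15, 149], [113, 16, 146], [103, 13, 142], [108, 17, 146], [116, 12, 145], [113, 14, 144], [108, 17, 146], [113, 16, 146], [110, 16, 143], [111, 17, 147], [109, 19, 145], [112, 19, 148], [108, 18, 145], [107, 19, 122], [96, 9, 136], [75, 8, 183], [75, 7, 210]]
```

Candidates in the top image: rack packs (137,198), (157,198), (182,201); purple look-alikes (113,153), (93,228), (250,175); turquoise (144,307). In the crop the rightmost rack pack (182,201) is clearly the longest and is grey, with its nose at the rack's +x, so I choose that one. Bay (318,206) and knob (357,200) are also visible. I'll move above the pack.

send_rows --commands "60 0 0 0 1;60 0 0 0 1;60 0 0 0 1;60 0 0 0 1;60 0 0 0 .63;60 .4 -1 0 0;60 .4 -1 0 0;60 .4 -1 0 0;60 .4 -1 0 0;60 .4 -1 0 0;60 .4 -1 0 0;60 .4 -1 0 0;60 .4 -1 0 0;60 .4 -1 0 0;60 .4 -1 0 0;60 .4 -1 0 0;60 .4 -1 0 0;60 .4 -1 0 0;60 .4 -1 0 0;60 .4 -1 0 0" --grip_force 40

```text
t: 1.77
tcp_pos: [0.3129, -0.2975, 0.2391]
tool_rot: [1.0, -0.01, -0.0, -0.0]
force: [0.3, -0.3, -0.2]
finger_gap: 0.707
gripper_force: 0.0
```

send_rows --commands "60 .4 -1 0 0;60 .4 -1 0 0;60 .4 -1 0 0;60 .4 -1 0 0;60 .4 -1 0 0;60 .4 -1 0 0;60 .4 -1 0 0;60 .4 -1 0 0;60 .4 -1 0 0;60 .4 -1 0 0;60 .4 -1 0 0;60 .4 -1 0 0;60 .4 -1 0 0;60 .4 -1 0 0;60 .4 -1 0 0;60 .4 -1 0 0;60 0 0 0 0"

```text
t: 3.18
tcp_pos: [0.4479, 0.0212, 0.2392]
tool_rot: [1.0, -0.008, 0.0, -0.001]
force: [0.3, -0.5, 0.2]
finger_gap: 0.704
gripper_force: 0.0
```

```bash
cat >> h.py <<'E'
from scipy.spatial.transform import Rotation as R
def pose():
    s=readout.sense();x=R.from_quat(s['tool_rot']).as_matrix()
    return np.array(s['tcp_pos']),np.degrees(np.arctan2(x[1,0],x[0,0])),s
def to(p,yaw=None):
    t,y,s=pose();x=R.from_quat(s['tool_rot']).as_matrix()
    d=np.array(p)-t
    print('tcp',t.round(4),'yaw',round(y,2),'t',round(s['t'],2),'F',np.round(s['force'],1),'gap',round(s['finger_gap'],3),'units xyz',(x.T@d/.02).round(2),'spin',None if yaw is None else round((y-yaw)/4,2))
E
python3 - <<'E'
from h import *
import pickle
s=snap('wrist','w1.png');pickle.dump(s,open('w1.pkl','wb'))
to([.535,.225,.2],-1.1)
E
```

```text
tcp [0.4471 0.02   0.2391] yaw -0.92 t 3.23 F [ 0.5  0.1 -0.7] gap 0.698 units xyz [  4.23 -10.32   1.95] spin 0.05
```

View pics/w1.png

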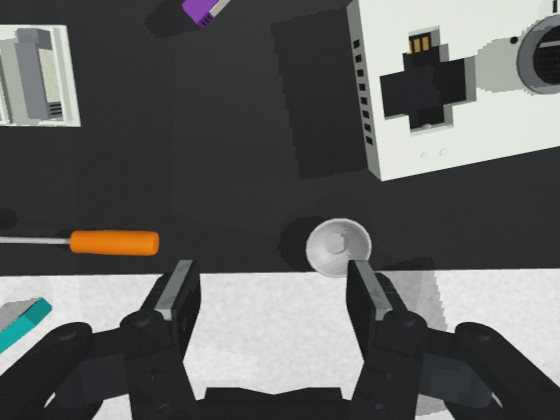

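Wrist view: long pack at left (33,75) with ribs at its -x end, bay at (427,85) with brass contacts at (418,42), knob at (550,55). Next I'll move nearer to the pack.

send_rows --commands "50 .2 -1 0 0;50 .2 -1 0 0;50 .2 -1 0 0;50 .2 -1 0 0;50 .2 -1 0 0;50 .2 -1 0 0;50 .2 -1 0 0;50 .2 -1 0 0;50 .2 -1 0 0;50 .2 -1 0 0;50 0 -.3 0 0.05;50 0 0 0 0;50 0 0 0 0"

```text
t: 4.32
tcp_pos: [0.4905, 0.2228, 0.239]
tool_rot: [1.0, -0.011, -0.001, 0.001]
force: [-0.5, 0.1, -0.2]
finger_gap: 0.58
gripper_force: 0.0
```

```bash
python3 - <<'E'
from h import *
import pickle
s=snap('wrist');pickle.dump(s,open('w2.pkl','wb'))
to([.535,.225,.2],-1.1)
a=pickle.load(open('w1.pkl','rb'))['pixels'];b=s['pixels']
u,v=proj(s,[.535,.225,.037]);print(u,v)
u=int(np.clip(u,80,480));v=int(np.clip(v,85,335))
c=np.zeros((600,800,3),np.uint8)
c[:600,:320]=0
c[:320,:320]=cv2.resize(b[v-80:v+80,u-80:u+80],None,fx=2,fy=2)
c[:600,330:800]=cv2.resize(a[20:140,370:464+20-20],(470,600),interpolation=cv2.INTER_CUBIC)
print('crop org',u-80,v-80)
cv2.imwrite('pics/crop2.png',c[...,::-1])
E
```

```text
tcp [0.4905 0.2226 0.239 ] yaw -1.35 t 4.37 F [-0.2 -0.2 -0.3] gap 0.582 units xyz [ 2.23 -0.17  1.95] spin -0.06
268.75603313636987 122.25036284586699
crop org 188 42
```

View pics/crop2.png

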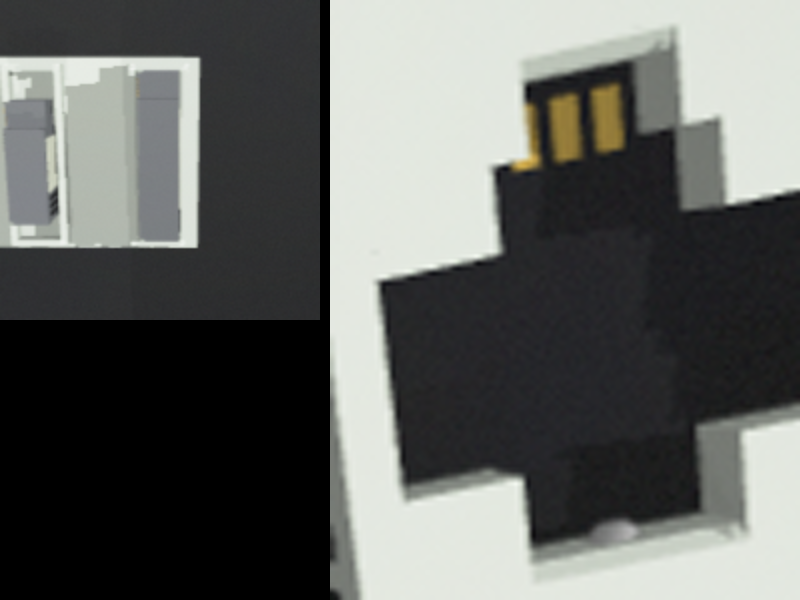

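The left crop shows the long pack: body top spans (138..180, 97..241) with the nose above y 97. The right crop shows the bay: left notch corners (380,283) and (405,497), end walls at (533,580)-(745,535) and (522,62)-(677,28), right body edge (720,118)-(725,205).

```bash
python3 - <<'E'
from h import *
import pickle
s=pickle.load(open('w2.pkl','rb'))
f=lambda x,y,z:plane(s,188+x/2,42+y/2,z)[:2]
print('pack body corners',*[f(x,y,.037).round(4) for x,y in((137,97),(180,97),(182,240),(139,240))])
print('rack right corners',*[f(x,y,.014).round(4) for x,y in((199,58),(198,246))])
s=pickle.load(open('w1.pkl','rb'))
g=lambda x,y:plane(s,370+(x-330)/5,20+y/5,.052)[:2]
P={k:g(*v) for k,v in dict(nl1=(380,283),nl0=(405,498),e0l=(533,580),e0r=(745,535),n1l=(522,62),n1r=(677,28),br1=(720,118),br0=(744,480),bl1=(495,165),bl0=(530,530)).items()}
a=np.radians(11);X=np.array([np.cos(a),np.sin(a)]);Y=np.array([-X[1],X[0]])
c=np.array([.535,-.1518])
for k,p in P.items(): print(k,p.round(4),'charger frame',((p-c)@X).round(4),((p-c)@Y).round(4))
d=P['e0r']-P['e0l'];print('yaw',np.degrees(np.arctan2(d[1],d[0]))+90)
d=P['n1r']-P['n1l'];print('yaw',np.degrees(np.arctan2(d[1],d[0]))+90)
d=P['nl1']-P['nl0'];print('yaw',np.degrees(np.arctan2(d[1],d[0])))
# charger edges in w1
E
```

```text
pack body corners [0.5621 0.2348] [0.5616 0.2163] [0.4992 0.2166] [0.4997 0.2362]
rack right corners [0.5779 0.2071] [0.4913 0.2086]
nl1 [ 0.5293 -0.0673] charger frame 0.0105 0.0841
nl0 [ 0.4949 -0.0738] charger frame -0.0245 0.0842
e0l [ 0.4808 -0.0966] charger frame -0.0427 0.0645
e0r [ 0.4878 -0.1318] charger frame -0.0425 0.0287
n1l [ 0.562  -0.0873] charger frame 0.0388 0.0581
n1r [ 0.5665 -0.1111] charger frame 0.0386 0.0339
br1 [ 0.5533 -0.1195] charger frame 0.0241 0.0283
br0 [ 0.4969 -0.1304] charger frame -0.0333 0.0283
bl1 [ 0.5469 -0.0844] charger frame 0.0245 0.0639
bl0 [ 0.4892 -0.0953] charger frame -0.0342 0.0642
yaw 11.25657489161594
yaw 10.686982263358303
yaw 10.80937930784043
```

send_rows --commands "42 1 -.17 0 -.06;42 1 0 0 0;42 .2 0 1 0;42 0 0 1 0;42 0 0 1 0;42 0 0 1 0;42 0 0 1 0;42 0 0 1 0;42 0 0 1 0;42 0 0 .7 0;42 0 0 .7 0;42 0 0 .5 0;42 0 0 0 0;42 0 0 0 0"

```text
t: 5.53
tcp_pos: [0.5349, 0.2255, 0.0611]
tool_rot: [1.0, -0.01, -0.001, 0.0]
force: [-0.2, 0.1, 1.1]
finger_gap: 0.49
gripper_force: 0.0
```

```bash
python3 - <<'E'
from h import *
to([.534,.2258,.027],-1.1)
E
```

```text
tcp [0.5349 0.2255 0.0611] yaw -1.13 t 5.53 F [-0.2  0.1  1.1] gap 0.49 units xyz [-0.04 -0.01  1.71] spin -0.01
```

send_rows --commands "42 0 0 .8 0;42 0 0 .6 0;42 0 0 .3 0;42 0 0 0 0;10 0 0 0 0;10 0 0 0 0;10 0 0 0 0;10 0 0 0 0;10 0 0 0 0;10 0 0 0 0"

```text
t: 6.37
tcp_pos: [0.5354, 0.2265, 0.028]
tool_rot: [1.0, -0.009, 0.001, -0.0]
force: [-1.0, 0.2, 4.1]
finger_gap: 0.198
gripper_force: 41.4
```

send_rows --commands "10 0 0 -.3 0;10 0 0 -1 0;10 0 0 -1 0;10 0 0 -1 0;10 0 0 -1 0;10 0 0 0 0"

```text
t: 6.87
tcp_pos: [0.5375, 0.227, 0.1172]
tool_rot: [1.0, -0.009, 0.004, -0.001]
force: [0.6, -0.2, -1.2]
finger_gap: 0.202
gripper_force: 41.0
```

```bash
python3 - <<'E'
from h import *
to([.49,.065,.027],-1.1)
E
```

```text
tcp [0.5375 0.227  0.1172] yaw -1.06 t 6.87 F [ 0.6 -0.2 -1.2] gap 0.202 units xyz [-2.26  8.15  4.48] spin 0.01
```

send_rows --commands "10 -.28 1 0 0;10 -.28 1 0 0;10 -.28 1 0 0;10 -.28 1 0 0;10 -.28 1 0 0;10 -.28 1 0 0;10 -.28 1 0 0;10 -.28 1 0 0;10 0 0 1 -1;10 0 0 1 -1;10 0 0 1 -1;10 0 0 .8 0;10 0 0 .4 0;10 0 0 0 0;10 0 0 0 0"

```text
t: 8.12
tcp_pos: [0.487, 0.0673, 0.029]
tool_rot: [0.995, 0.095, -0.001, -0.0]
force: [0.5, 0.1, -0.1]
finger_gap: 0.2
gripper_force: 40.9
```

```bash
python3 - <<'E'
from h import *
to([.49,.065,.0255],11)
E
```

```text
tcp [0.487  0.0673 0.029 ] yaw 10.92 t 8.12 F [ 0.5  0.1 -0.1] gap 0.2 units xyz [0.13 0.14 0.17] spin -0.02
```

send_rows --commands "10 0 0 .1 0;10 0 0 .08 0;10 0 0 0 0;60 0 0 0 0;60 0 0 0 0;60 0 0 0 0;60 0 0 0 0;60 0 0 0 0;60 0 0 0 0;60 0 0 -.25 0;60 0 0 0 0"

```text
t: 9.03
tcp_pos: [0.4875, 0.0673, 0.0313]
tool_rot: [0.995, 0.095, 0.0, 0.0]
force: [0.8, 0.6, 0.3]
finger_gap: 0.7
gripper_force: 0.0
```

```bash
python3 - <<'E'
from h import *
to([.487,.067,.030],11)
a=snap('wrist');b=snap('side')
u,v=proj(b,[.487,.067,.03]).astype(int)
print(u,v)
c=np.zeros((420,790,3),np.uint8);c[:,:360]=a['pixels'][:,100:460]
k=cv2.resize(b['pixels'][v-50:v+50,u-50:u+50],(400,400),interpolation=cv2.INTER_CUBIC);c[:400,370:770]=k
cv2.imwrite('pics/c3.png',c[...,::-1])
E
```

```text
tcp [0.4875 0.0673 0.0313] yaw 10.93 t 9.03 F [0.8 0.6 0.3] gap 0.7 units xyz [-0.03  0.01  0.06] spin -0.02
296 245
```

View pics/c3.png

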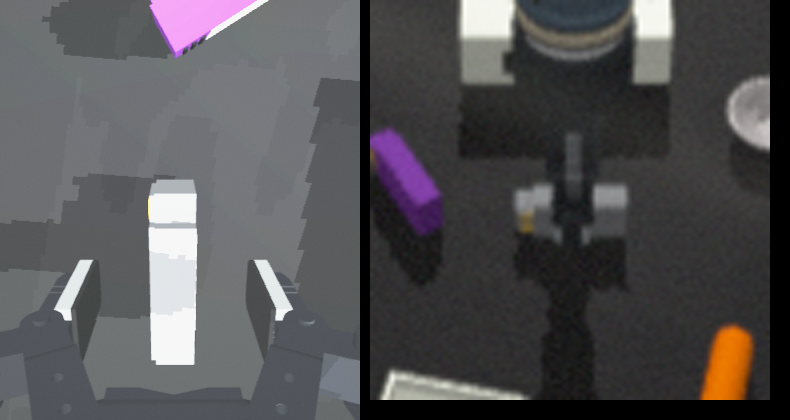

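Pack stands upright at (173,270) in the wrist crop, midway between the fingers, nose to +x. I'll push it over towards +y with the right-hand finger.

send_rows --commands "60 0 -.5 0 0;60 0 -.5 0 0;60 0 -.15 0 0;60 0 -.15 0 0;60 0 -.15 0 0;60 0 -.15 0 0;60 0 -.15 0 0;60 0 -.15 0 0;60 0 -.15 0 0;60 0 -.15 0 0;60 0 0 0 0;60 0 0 0 0"

```text
t: 10.13
tcp_pos: [0.4789, 0.1106, 0.0307]
tool_rot: [0.995, 0.095, 0.0, 0.0]
force: [0.4, -0.8, -0.2]
finger_gap: 0.699
gripper_force: 0.0
```

```bash
python3 - <<'E'
from h import *
to([.487,.067,.030],11)
a=snap('wrist');b=snap('side')
u,v=proj(b,[.487,.09,.03]).astype(int)
c=np.zeros((420,790,3),np.uint8);c[:,:360]=a['pixels'][:,100:460]
k=cv2.resize(b['pixels'][v-50:v+50,u-50:u+50],(400,400),interpolation=cv2.INTER_CUBIC);c[:400,370:770]=k
cv2.imwrite('pics/c4.png',c[...,::-1])
E
```

```text
tcp [0.4789 0.1106 0.0307] yaw 10.94 t 10.13 F [ 0.4 -0.8 -0.2] gap 0.699 units xyz [-0.02  2.22  0.04] spin -0.01
```

View pics/c4.png

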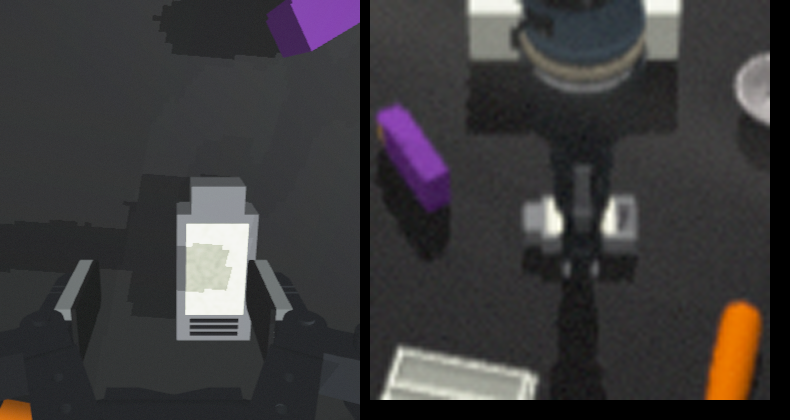

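Pack has fallen flat, label up, nose +x, ribs at (214,328) near the -x end; it lies right of the finger midline (175).

```bash
python3 - <<'E'
from h import *
import pickle
s=snap('wrist');pickle.dump(s,open('w3.pkl','wb'))
t,y,_=pose();a=np.radians(y);X=np.array([np.cos(a),np.sin(a)]);Y=np.array([-X[1],X[0]])
for n,u,v,z in(('rearL',277,339,.018),('rearR',350,339,.018),('frontL',277,214,.018),('frontR',348,214,.018),('labL',285,315,.018),('labR',346,315,.018),('labFL',286,223,.018),('labFR',350,223,.018),('nosetipL',292,186,.018),('nosetipR',345,186,.018)):
    d=plane(s,u,v,z)[:2]-t[:2];print(n,(d@X).round(4),(d@Y).round(4))
im=s['pixels']
for r in(225,300,335):print(r,[tuple(int(c) for c in im[r,u]) for u in range(272,282)],[tuple(int(c) for c in im[r,u]) for u in range(344,362,2)])
E
```

```text
rearL -0.0359 -0.0024
rearR -0.0359 -0.0364
frontL 0.0259 -0.0022
frontR 0.0259 -0.0318
labL -0.0229 -0.006
labR -0.0229 -0.0338
labFL 0.0219 -0.006
labFR 0.0219 -0.0328
nosetipL 0.038 -0.0082
nosetipR 0.038 -0.0298
225 [(44, 44, 46), (45, 46, 47), (46, 47, 48), (49, 51, 52), (117, 120, 123), (149, 152, 156), (149, 152, 157), (151, 153, 159), (148, 152, 157), (148, 152, 157)] [(246, 246, 244), (246, 246, 243), (214, 217, 210), (148, 150, 155), (138, 141, 146), (139, 142, 147), (138, 141, 146), (53, 55, 57), (52, 53, 56)]
300 [(38, 40, 41), (39, 43, 44), (40, 42, 41), (63, 66, 66), (121, 124, 127), (150, 153, 158), (151, 154, 158), (150, 153, 159), (149, 152, 156), (150, 152, 157)] [(146, 151, 155), (53, 54, 55), (36, 35, 35), (33, 35, 34), (37, 37, 38), (35, 36, 38), (33, 32, 34), (38, 40, 39), (34, 35, 36)]
335 [(54, 56, 56), (51, 53, 54), (52, 54, 54), (67, 69, 70), (122, 124, 128), (150, 153, 158), (148, 151, 157), (150, 153, 160), (148, 151, 157), (149, 153, 158)] [(147, 151, 155), (146, 150, 155), (145, 150, 154), (64, 67, 68), (53, 56, 55), (51, 54, 53), (34, 34, 34), (35, 37, 35), (36, 36, 36)]
```

send_rows --commands "60 0 0 -.2 0;60 -.2 .97 0 0;60 0 0 0 0;60 0 0 .5 0;60 0 0 .4 0;60 0 0 .2 0;60 0 0 0 0;25 0 0 0 0;25 0 0 0 0;25 0 0 0 0;25 0 0 0 0;25 0 0 0 0"

```text
t: 11.28
tcp_pos: [0.4788, 0.0907, 0.0129]
tool_rot: [0.995, 0.095, 0.0, 0.0]
force: [-0.1, -0.4, -1.0]
finger_gap: 0.384
gripper_force: 40.2
```

```bash
python3 - <<'E'
from h import *
import pickle
s=snap('wrist');pickle.dump(s,open('w4.pkl','wb'))
to([.5242,-.1069,.1],10.9)
t,y,_=pose();a=np.radians(y);X=np.array([np.cos(a),np.sin(a)]);Y=np.array([-X[1],X[0]])
g=s['pixels'].max(2).astype(int);lab=(g>200).astype(np.uint8)*255
c=[k for k in cv2.findContours(lab,0,2)[0] if cv2.contourArea(k)>500]
for k in c:
    q=cv2.boxPoints(cv2.minAreaRect(k));print(q.astype(int).tolist(),[( ((plane(s,*p,.018)[:2]-t[:2])@X).round(4),((plane(s,*p,.018)[:2]-t[:2])@Y).round(4)) for p in q])
E
```

```text
tcp [0.4787 0.0907 0.0128] yaw 10.93 t 11.33 F [ 0.4  0.7 -0.2] gap 0.384 units xyz [ 0.36 10.13 -4.36] spin 0.01
[[227, 189], [319, 189], [319, 359], [227, 359]] [(np.float64(0.0418), np.float64(0.016)), (np.float64(0.0418), np.float64(-0.017)), (np.float64(-0.0319), np.float64(-0.0197)), (np.float64(-0.0319), np.float64(0.0187))]
[[351, 0], [416, 0], [416, 30], [351, 30]] [(np.float64(0.1026), np.float64(-0.0247)), (np.float64(0.1026), np.float64(-0.0449)), (np.float64(0.0941), np.float64(-0.0459)), (np.float64(0.0941), np.float64(-0.0253))]
```

send_rows --commands "25 0 0 -.3 0;25 0 0 -1 0;25 0 0 -1 0;25 0 0 -1 0;25 0 0 -1 0;25 0 0 -1 0;25 -.4 1 0 0;25 -.4 1 0 0;25 -.4 1 0 0;25 -.4 1 0 0;25 -.4 1 0 0;25 -.4 1 0 0;25 -.4 1 0 0;25 -.4 1 0 0;25 -.4 1 0 0;25 -.4 1 0 0;25 0 0 0 0;25 0 0 0 0"

```text
t: 12.83
tcp_pos: [0.4379, -0.1217, 0.1191]
tool_rot: [0.996, 0.094, 0.0, 0.0]
force: [-0.5, 0.2, -0.8]
finger_gap: 0.378
gripper_force: 40.3
```

```bash
python3 - <<'E'
from h import *
import pickle
s=snap('wrist','w5.png');pickle.dump(s,open('w5.pkl','wb'))
to([.5242,-.1069,.1],10.9)
E
```

```text
tcp [ 0.4377 -0.1208  0.119 ] yaw 10.85 t 12.88 F [ 0.4  0.3 -0.9] gap 0.388 units xyz [4.38 0.13 0.95] spin -0.01
```

View pics/w5.png

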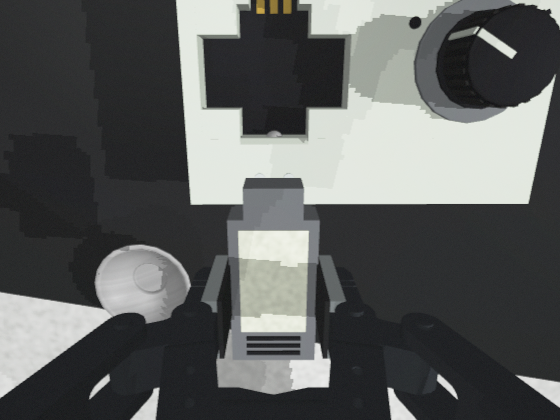

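Close view: bay cross with notches at rows ~36..108, columns ~200..350; catch ball at (275,134); rear deck edge near row 142; knob at (500,55) with pointer line.

```bash
python3 - <<'E'
from h import *
import pickle
s=pickle.load(open('w5.pkl','rb'));g=s['pixels'].max(2).astype(int)
print('row70 L',g[70,194:212],'R',g[70,340:358]);print('row120 L',g[120,232:248],'R',g[120,300:318])
print('col222 top',g[28:46,222],'bot',g[100:116,222]);print('col330 bot',g[100:116,330],'col260 rear',g[128:150,260],'col295',g[128:150,295])
t,y,_=pose();a=np.radians(y);X=np.array([np.cos(a),np.sin(a)]);Y=np.array([-X[1],X[0]])
for n,u,v in(('nL',200,70),('nR',350,70),('bL',240,120),('bR',309,120),('nt',222,36),('nb',222,109),('nbR',330,108),('rear',275,143),('rearL',190,204),('rearR',527,204)):
    d=plane(s,u,v,.052)[:2]-t[:2];print(n,(d@X).round(4),(d@Y).round(4))
# pack at held height: top z = tcp+.005
for n,u,v in(('rL',232,357),('rR',314,357),('fL',229,222),('fR',319,222),('noseL',244,189),('noseR',304,189)):
    d=plane(s,u,v,t[2]+.0052)[:2]-t[:2];print(n,(d@X).round(4),(d@Y).round(4))
E
```

```text
row70 L [233 233 233 233 220 196 196 195 195 195 146  41  43  41  42  41  43  43] R [ 30  33  29  89 116 117 118 117 117 137 161 166 165 165 165 166 164 165]
row120 L [233 232 232 233 233 233 232 220 197 180 119  36  39  40  40  40] R [ 30  32  33  30  30  60 100 119 170 216 224 225 225 224 225 224 225 224]
col222 top [233 233 234 233 234 232 206 123 124 121  98  47  47  46  45  45  45  43] bot [ 41  40  41  39  41  40  40  76 137 180 233 233 233 232 233 234]
col330 bot [ 34  35  33  30  32  31  44  91 142 191 224 224 224 224 224 224] col260 rear [ 41  38  30  33  32  35  77 134 132 144 192 210 209 209 208 211 220 232
 233 232 233 233] col295 [ 32  31  33  31  31  36  76 133 133 143 192 209 208 209 209 211 219 224
 224 224 224 225]
nL 0.0843 0.0354
nR 0.0842 -0.0407
bL 0.0594 0.0158
bR 0.0593 -0.0206
nt 0.1002 0.0236
nb 0.065 0.0251
nbR 0.0655 -0.0314
rear 0.0472 -0.0026
rearL 0.0128 0.0454
rearR 0.0125 -0.145
rL -0.0309 0.0157
rR -0.031 -0.0185
fL 0.0292 0.0147
fR 0.0291 -0.0185
noseL 0.0418 0.0089
noseR 0.0418 -0.0127
```

send_rows --commands "25 1 0 0 0;25 1 0 0 0;25 1 0 0 0;25 1 0 0 0;25 .16 0.01 0 0;25 0 0 1 0;25 0 0 .7 0;25 0 0 .6 0;25 0 0 0.15 0;25 0 0 0 0;25 0 0 0 0"

```text
t: 13.8
tcp_pos: [0.5194, -0.1048, 0.0699]
tool_rot: [0.995, 0.096, -0.0, -0.0]
force: [0.2, -0.2, -0.5]
finger_gap: 0.387
gripper_force: 40.3
```

```bash
python3 - <<'E'
from h import *
import pickle
a=np.radians(10.85);X=np.array([np.cos(a),np.sin(a)])
to([.4377+.0833*X[0],-.1208+.0833*X[1],.065],10.9)
s=snap('wrist','w6.png');pickle.dump(s,open('w6.pkl','wb'))
E
```

```text
tcp [ 0.5194 -0.1048  0.0699] yaw 10.96 t 13.8 F [ 0.2 -0.2 -0.5] gap 0.387 units xyz [0.   0.02 0.25] spin 0.02
```

View pics/w6.png

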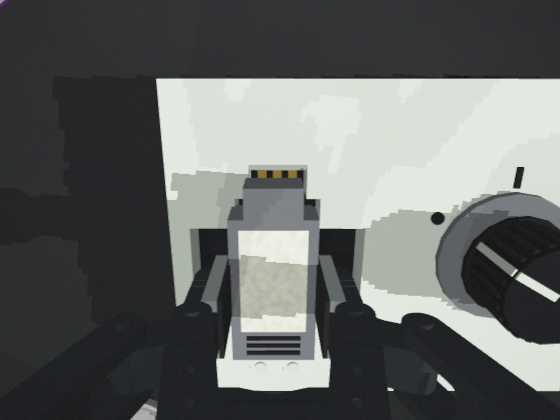

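```bash
python3 - <<'E'
from h import *
import pickle
s=pickle.load(open('w6.pkl','rb'));g=s['pixels'].max(2).astype(int)
t,y,_=pose();a=np.radians(y);X=np.array([np.cos(a),np.sin(a)]);Y=np.array([-X[1],X[0]])
print(g[168,240:260],g[168,298:316]);print(g[240,184:206],g[240,350:372]);print(g[160:180,278]);print(g[182,238:250],g[182,298:310])
for n,u,v,z in(('nsL',248.5,168,.052),('nsR',307.5,168,.052),('ntL',190,240,.052),('ntR',365,240,.052),('end',278,165,.052),('noseTL',244,189,.075),('noseTR',304,189,.075),('packBotL',243,180,.066),('packBotR',305,180,.066)):
    d=plane(s,u,v,z)[:2]-t[:2];print(n,(d@X).round(4),(d@Y).round(4))
E
```

```text
[225 226 225 225 225 225 225 222 202 178 180 181 177 178 181 180 180 180
 180 179] [181 177 174 154 131 159 181 181 164 198 225 226 225 225 225 225 224 224]
[181 181 182 180 181 183 149 110 110 111 112 111 111 110  92  53  28  30
  31  29  30  28] [ 33  32  34  32  44  98 122 123 124 123 122 123 124 123 156 180 180 180
 180 180 179 180]
[225 225 225 225 220 179 180 181 180 174 149 139 138 138 138 138 138 129
  76  75]
[163 166 165 166 165 163 128  76  76  76  77  76] [ 75  75  77  75  58  93 119 118 152 207 225 224]
nsL 0.044 0.01
nsR 0.044 -0.0145
ntL 0.0115 0.0365
ntR 0.0116 -0.0407
end 0.0452 -0.0022
noseTL 0.0414 0.0102
noseTR 0.0414 -0.0113
packBotL 0.0424 0.0113
packBotR 0.0424 -0.0124
```

send_rows --commands "25 0 .05 0 0.02;25 0 0 .2 0;25 0 0 .15 0;25 0 0 .1 0;25 0 0 .1 0;25 0 0 0 0;25 0 0 0 0"

```text
t: 14.43
tcp_pos: [0.5198, -0.1063, 0.0585]
tool_rot: [0.996, 0.094, -0.0, -0.0]
force: [-0.8, 0.3, -0.5]
finger_gap: 0.386
gripper_force: 40.3
```

send_rows --commands "25 0 0 .1 0;25 0 0 .1 0;25 0 0 .1 0;25 0 0 .1 0;25 0 0 0 0;25 0 0 0 0"

```text
t: 14.93
tcp_pos: [0.5205, -0.1065, 0.0505]
tool_rot: [0.996, 0.094, 0.001, 0.0]
force: [1.9, 0.2, -2.0]
finger_gap: 0.386
gripper_force: 40.1
```

```bash
python3 - <<'E'
from h import *
to([.52,-.1063,.047],10.9)
E
```

```text
tcp [ 0.5205 -0.1065  0.0505] yaw 10.84 t 14.93 F [ 1.9  0.2 -2. ] gap 0.386 units xyz [-0.02 -0.01  0.18] spin -0.02
```

send_rows --commands "25 0 0 .1 0;25 0 0 .08 0;25 0 0 .05 0;25 0 0 0 0;25 0 0 0 0"

```text
t: 15.35
tcp_pos: [0.5205, -0.1064, 0.0468]
tool_rot: [0.996, 0.094, 0.001, 0.0]
force: [1.7, 0.5, 4.5]
finger_gap: 0.383
gripper_force: 40.9
```

```bash
python3 - <<'E'
from h import *
to([.52,-.1063,.047],10.9)
E
```

```text
tcp [ 0.5205 -0.1064  0.0468] yaw 10.85 t 15.35 F [1.7 0.5 4.5] gap 0.383 units xyz [-0.02 -0.01 -0.01] spin -0.01
```

send_rows --commands "40 0 0 0 0;40 0 0 0 0;40 0 0 0 0;40 0 0 -.5 0;40 0 0 -1 0;40 0 0 -1 0;0 0 0 0 0;0 -.5 0 0 0;0 -.5 0 0 0;0 0 0 0 0;0 0 0 0 0;0 0 0 .7 0;0 0 0 .4 0;0 0 0 .2 0;0 0 0 0 0"

```text
t: 16.6
tcp_pos: [0.4995, -0.1097, 0.0687]
tool_rot: [0.996, 0.094, -0.001, -0.001]
force: [-0.3, 0.1, 0.2]
finger_gap: 0.001
gripper_force: 0.0
```

```bash
python3 - <<'E'
from h import *
to([.4952,-.111,.060],10.9)
E
```

```text
tcp [ 0.4995 -0.1097  0.0687] yaw 10.84 t 16.6 F [-0.3  0.1  0.2] gap 0.001 units xyz [-0.22  0.02  0.44] spin -0.01
```

send_rows --commands "0 -.15 0 .2 0;0 0 0 .1 0;0 0 0 .1 0;0 0 0 0.05 0;0 0 0 0 0"

```text
t: 17.02
tcp_pos: [0.4974, -0.1106, 0.0611]
tool_rot: [0.996, 0.095, 0.0, 0.0]
force: [0.7, -0.6, 0.0]
finger_gap: 0.001
gripper_force: 0.0
```

send_rows --commands "0 0 0 .05 0;0 0 0 0 0"

```text
t: 17.18
tcp_pos: [0.4975, -0.1106, 0.0602]
tool_rot: [0.996, 0.095, 0.0, 0.0]
force: [0.2, 0.6, 0.4]
finger_gap: 0.002
gripper_force: 0.0
```

send_rows --commands "0 0 0 .05 0;0 0 0 .03 0;0 0 0 0 0"

```text
t: 17.43
tcp_pos: [0.4976, -0.1107, 0.06]
tool_rot: [0.996, 0.095, 0.0, 0.0]
force: [-1.7, 0.7, 12.1]
finger_gap: 0.001
gripper_force: 6.0
```

send_rows --commands "0 0 0 .05 0;0 0 0 .02 0;0 0 0 0 0"

```text
t: 17.68
tcp_pos: [0.4975, -0.1107, 0.06]
tool_rot: [0.996, 0.095, 0.001, 0.001]
force: [-4.0, 1.1, 22.4]
finger_gap: 0.002
gripper_force: 11.6
```

send_rows --commands "0 0 0 -1 0;60 0 0 -1 0;60 0 0 -1 0;60 -.3 1 -1 0;60 -.3 1 -1 0;60 -.4 1 0 0;60 -.5 1 0 0;60 0 0.6 0 0;60 0 0 0 0;60 0 0 0 0"

```text
t: 18.52
tcp_pos: [0.4853, -0.2066, 0.1569]
tool_rot: [0.996, 0.094, -0.0, -0.0]
force: [0.3, 0.4, -1.3]
finger_gap: 0.701
gripper_force: 0.0
```

```bash
python3 - <<'E'
from h import *
import pickle
s=snap('wrist','w7.png');pickle.dump(s,open('w7.pkl','wb'))
to([.5426,-.2035,.1],10.9)
E
```

```text
tcp [ 0.485  -0.2058  0.1567] yaw 10.83 t 18.57 F [-0.2  0.2 -0.4] gap 0.703 units xyz [2.85 0.43 2.83] spin -0.02
```

View pics/w7.png

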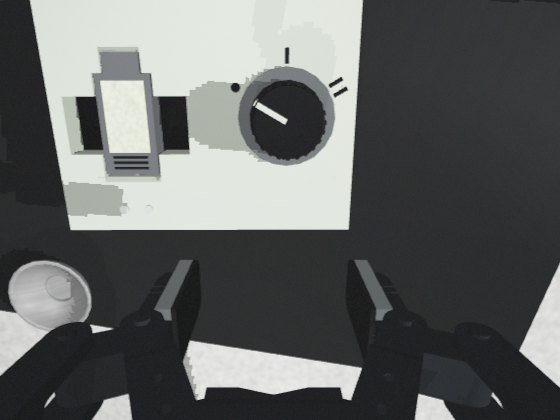

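Pack lies in the bay at (127,120), label up, nose forward. Knob top centre is near (288,121), pointer towards the dot (235,88), one bar at (287,55).

```bash
python3 - <<'E'
from h import *
import pickle
s=pickle.load(open('w7.pkl','rb'));g=s['pixels'].max(2)
m=np.zeros_like(g);m[60:170,232:345]=(g[60:170,232:345]<60)*255
m=cv2.morphologyEx(m,2,np.ones((5,5),np.uint8))
k=max(cv2.findContours(m,0,2)[0],key=cv2.contourArea);k=cv2.convexHull(k)
c,r=cv2.minEnclosingCircle(k);print(c,r,cv2.fitEllipse(k))
t,y,_=pose();a=np.radians(y);X=np.array([np.cos(a),np.sin(a)]);Y=np.array([-X[1],X[0]])
for n,u,v,z in(('knob',*c,.088),('kl',c[0]-r,c[1],.088),('kr',c[0]+r,c[1],.088),('bar',287,55,.052),('dot',235.5,88,.052)):
    p=plane(s,u,v,z)[:2];d=p-t[:2];print(n,p.round(4),(d@X).round(4),(d@Y).round(4))
for pt in((105,75),(152,73),(106,175),(160,175)):
    d=plane(s,*pt,.052)[:2]-t[:2];print((d@X).round(4),(d@Y).round(4))
E
```

```text
(287.5, 118.9383544921875) 39.64311599731445 ((287.16748046875, 119.35767364501953), (74.93678283691406, 79.25666046142578), 170.68382263183594)
knob [ 0.5454 -0.2036] 0.0598 -0.0092
kl [ 0.5415 -0.1828] 0.0598 0.0119
kr [ 0.5494 -0.2243] 0.0597 -0.0303
bar [ 0.579  -0.1978] 0.0938 -0.0098
dot [ 0.5547 -0.1706] 0.0751 0.0215
0.0827 0.1002
0.0838 0.0716
0.0206 0.108
0.0206 0.0726
```

send_rows --commands "62 1 .2 0 0;62 1 .2 0 0;62 .95 .04 0 0;62 0 0 1 0;62 0 0 1 0;62 0 0 1 0;62 0 0 .8 0;62 0 0 .45 0;62 0 0 0 0;62 0 0 0 0;30 0 0 0 0;30 0 0 0 0;30 0 0 0 0;30 0 0 0 0;30 0 0 0 0;30 0 0 0 0" --grip_force 80

```text
t: 19.9
tcp_pos: [0.5454, -0.2036, 0.074]
tool_rot: [0.996, 0.094, 0.001, -0.0]
force: [-0.5, 3.7, 5.2]
finger_gap: 0.441
gripper_force: 79.8
```

```bash
python3 - <<'E'
from h import *
to([.5454,-.2036,.071],-49.2)
E
```

```text
tcp [ 0.5454 -0.2036  0.074 ] yaw 10.81 t 19.9 F [-0.5  3.7  5.2] gap 0.441 units xyz [-0.    0.    0.15] spin 15.0
```

send_rows --commands "30 0 0 .12 0;30 0 0 .12 0;30 0 0 .1 0;30 0 0 0.02 0;30 0 0 0 0"

```text
t: 20.32
tcp_pos: [0.5455, -0.2036, 0.068]
tool_rot: [0.996, 0.094, 0.001, 0.0]
force: [-1.4, 3.0, 14.0]
finger_gap: 0.438
gripper_force: 81.0
```

send_rows --commands "30 0 0 .06 0;30 0 0 0.03 0;30 0 0 0 0"

```text
t: 20.57
tcp_pos: [0.5455, -0.2036, 0.0668]
tool_rot: [0.996, 0.094, 0.001, 0.0]
force: [-2.5, 5.2, 17.7]
finger_gap: 0.438
gripper_force: 81.2
```

send_rows --commands "30 0 0 0 .5;30 0 0 0 1;30 0 0 0 1;30 0 0 0 1;30 0 0 0 1;30 0 0 0 1;30 0 0 0 1;30 0 0 0 1;30 0 0 0 1;30 0 0 0 1;30 0 0 0 .5;30 0 0 0 0;30 0 0 0 0"

```text
t: 21.65
tcp_pos: [0.5451, -0.2056, 0.0668]
tool_rot: [0.968, -0.251, 0.001, 0.001]
force: [-4.8, -0.2, 16.3]
finger_gap: 0.441
gripper_force: 80.6
```

```bash
python3 - <<'E'
from h import *
to([.5454,-.2036,.071],-49.2)
print(pose()[2]['ft_torque'],pose()[2]['q'])
s=snap('wrist','w8.png')
E
```

```text
tcp [ 0.5451 -0.2056  0.0668] yaw -29.11 t 21.65 F [-4.8 -0.2 16.3] gap 0.441 units xyz [-0.04 -0.09 -0.21] spin 5.02
[-0.14794792  0.96690388 -0.02296241] [-0.55140532  0.71391931  1.67067665 -0.00252331  0.75371115  1.52931764]
```

View pics/w8.png

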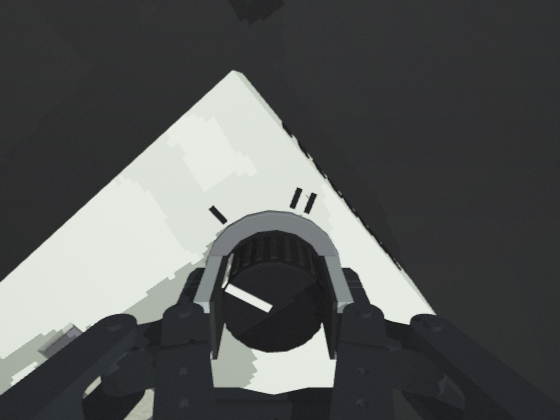

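Pointer still lies ~60° left of the tool axis ((272,308)→(228,288)), so the knob turned with the fingers; about 20° remain to one bar (217,215).

send_rows --commands "30 0 0 0 1;30 0 0 0 1;30 0 0 0 1;30 0 0 0 1;30 0 0 0 .7;30 0 0 0 0.2;30 0 0 0 0;30 0 0 0 0"

```text
t: 22.37
tcp_pos: [0.5445, -0.2063, 0.0668]
tool_rot: [0.911, -0.412, 0.001, 0.002]
force: [-7.4, -2.8, 16.2]
finger_gap: 0.441
gripper_force: 80.8
```

```bash
python3 - <<'E'
from h import *
import pickle
to([.5454,-.2036,.071],-49.2)
s=snap('wrist');pickle.dump(s,open('w9.pkl','wb'));g=s['pixels'].max(2)
m=np.zeros_like(g);m[270:345,224:320]=(g[270:345,224:320]>180)*255
t,y,_=pose()
for k in cv2.findContours(m,0,2)[0]:
    if cv2.contourArea(k)>60:
        q=cv2.boxPoints(cv2.minAreaRect(k));P=np.array([plane(s,*p,.081)[:2] for p in q]);
        e=[P[1]-P[0],P[2]-P[1]];d=max(e,key=np.linalg.norm);print(q.astype(int).tolist(),P.mean(0),np.linalg.norm(d),np.degrees(np.arctan2(d[1],d[0])))
E
```

```text
tcp [ 0.5445 -0.2063  0.0668] yaw -48.67 t 22.37 F [-7.4 -2.8 16.2] gap 0.441 units xyz [-0.07 -0.12 -0.21] spin 0.13
[[304, 331], [319, 331], [319, 344], [304, 344]] [ 0.52444454 -0.20461262] 0.0058551128809079395 133.40901671690887
[[225, 290], [228, 283], [272, 305], [268, 311]] [ 0.55353056 -0.20209762] 0.018045478362489153 -168.59120102477212
```

Pointer measures 11.4° against the charger's 10.9°: at the middle mark. Letting it rise, then releasing.

send_rows --commands "30 0 0 -.15 0;30 0 0 -.15 0;30 0 0 -.1 0;30 0 0 -.04 0;30 0 0 0 0;62 0 0 0 0;62 0 0 0 0;62 0 0 0 0;62 0 0 0 0;62 0 0 -.5 0;62 0 0 -1 0;62 0 0 -1 0;62 0 0 -1 0;62 -1 0 -1 0;62 -1 0 0 0;62 -1 0 0 0;62 0 0 0 0"

```text
t: 23.83
tcp_pos: [0.5019, -0.1556, 0.1626]
tool_rot: [0.911, -0.412, -0.002, -0.0]
force: [-1.2, -0.2, -1.3]
finger_gap: 0.726
gripper_force: 0.0
```

```bash
python3 - <<'E'
from h import *
t,y,st=pose();print(t,y,st['force'])
s=snap('wrist');b=snap('top')
cv2.imwrite('pics/c10.png',np.hstack([s['pixels'][:,:480],cv2.resize(b['pixels'][160:250,284:350+40],(300,420))])[...,::-1])
E
```

```text
[ 0.50191837 -0.15560049  0.16264582] -48.663902670928394 [-1.19297121 -0.17514106 -1.34361968]
```

View pics/c10.png

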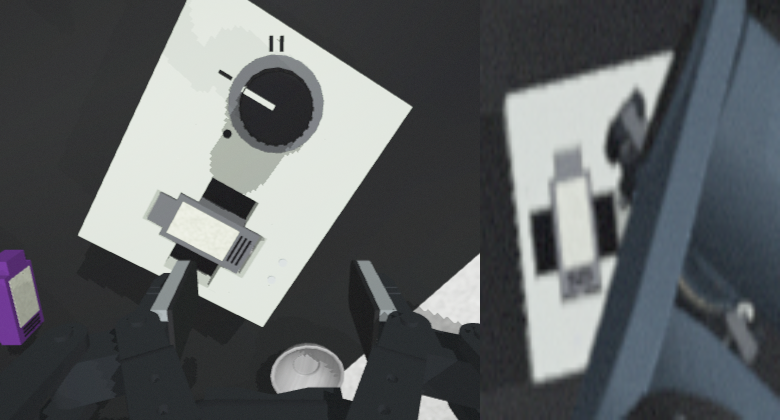

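The pointer (258,98) lines up with the one bar (224,75), the pack is home at (208,232), and the gripper is clear.

```bash
python3 -c "
from h import *
print(sign_off())"
```

```text
the job is handed in; nothing more can be done
None
```

The long pack is pressed home in the bay, label up with its nose at the nose end. After that the selector was pushed in, turned one click to one bar and let back up. The job was handed in at about 24 s; the sign-off gave no verdict, and I judged the knob's spring-back from the pictures, not a direct reading.

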